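Close the hot sample heater with the lid lifter

TASK

Close the bench heater: take the lid lifter out of its fork, hook it under the loop of the hot lid, lift the lid off its rest ring, carry it level to the heater's round mouth and let it down in. With the lifter's foot push the middle of the lid until you feel its catches snap over, then bed the seal by bearing down steadily with about 15 N for a good second; go by feel, as the seat's height differs, and never push with more than 30 N. Unhook without pulling the lid up again, hang the lifter back in its fork and let go; neither fingers nor arm may touch the hot lid, and the other things stay where they are.

Things in the scene. Friction and masses are not known exactly. Their poses are not given: they have to be found in the camera images.
- heater: white bench heater, fixed, 180 (x) x 170 (y) x 90 mm high, grey panel with knob on its -x face. Origin: centre of its underside, z up; the round mouth is centred on its z axis.
- heater_mouth (a point): on the mouth's axis, 90 mm up, level with the heater's top. A threaded steel seat ring (outer diameter 104, bore 84 mm) stands 4 to 11 mm out of the top; how far it is screwed out differs each time and is not reported. In its bore, 9 mm below its top edge, three spring balls, 120 degrees apart, stand 4.5 mm proud.
- lid: hot steel plug lid, loose, 0.3 to 0.6 kg. Origin: centre of its flange's underside (a grey seal), z up its axis. Flange diameter 112, z 0 to 8 mm. Below it a plug to z = -21, diameter 69, with a round bead of diameter 81 at z = -15. Lowered into the ring, the bead rests on the balls with the flange 11 to 12 mm above the ring. Home: seal on the ring, origin 94 to 101 mm above the worktop.
- lid_pad (a point): centre of the flat pad (diameter 36) on top of the lid, 11 mm above its origin: push here. From resting on the balls, the push needed rises to 6 to 20 N within about 6 mm (one side may snap first and leave it tilted: keep pushing); then the balls snap over the bead, the force vanishes and the lid drops the last 6 mm. After that the push bears on the stiff seal. Axes as the lid's.
- lid_loop (a point): middle of the loop handle's crossbar (bar centre line), 37 mm above the lid's origin. Round bar of diameter 8, straight along the lid's y for 42 mm; legs at y = -30 and +30 mm, so the loop stands in the lid's yz plane. Window under the bar: 22 mm high, from pad top to bar underside. The lid hangs level only if lifted within 8 mm of the bar's middle. Axes as the lid's.
- lid_rest: aluminium rest ring on which the lid stands at the start, fixed; outer diameter 104 (120 at the foot), bore 90, 34 mm high; origin at the centre of its underside. The lid's flange lies on its top, the plug hangs loosely inside.
- lifter: lid lifter, loose, 0.16 kg, upright, 165 mm tall. Origin: centre of the underside of its round collar (diameter 44, 5 mm thick). Above it a black upright grip, 34 mm along x, 22 mm along y (grasp across the 22), z = 5 to 57 mm. Below, a shank of diameter 9 straight down to z = -56, bent back to x = -18 at z = -74, then down to the hook's foot.
- lifter_foot (a point): middle of the underside of the foot, 108 mm below the lifter's origin; axes as the lifter's. A flat bar 6 mm thick, 24 mm wide (y), x = -22 to +18 mm, ending in an upturned nib whose top is 14 mm above this point. In the throat behind the nib a V saddle, ridges 6 mm high, bottom straight above this point; to enter a loop the foot moves along +x.
- lifter_stand: rod stand that carries the lifter, fixed: base plate 130 x 80 x 10 mm, rod of diameter 14 at x = +52 mm, and at its top a level steel fork of two prongs, 18 mm apart, open to the stand's -x. Origin on the worktop below fork_seat.
- fork_seat (a point): point between the prongs, level with their tops, 135 mm above the worktop, where the lifter's origin rests when hung: collar on both prongs, shank between them, lifter's x along the stand's x. The slot ends 14 mm to +x; the prong ends, 31 mm to -x, have lips 3 mm high: raise the lifter 6 mm or more, then draw it out to -x. Axes as the stand's.
- beaker: glass beaker, 52 mm across, 67 mm high: a bystander; origin under its centre
- vial_a: glass vial with black cap, 23 x 56 mm: a bystander; origin under its centre
- vial_b: second such vial: a bystander
- petri_dish: covered clear dish, 62 x 14 mm: a bystander
- marker_pen: black marker, 126 mm, lying: a bystander; origin under its middle
- tweezers: steel tweezers, 121 mm, lying: a bystander; origin under their middle
Mind the look-alikes: they are no part of the job. Leave any brown or red look-alike of the lifter alone.

How it is judged:
By the outcome, as a careful person would: the job done as asked, in the order asked, and still so for the second after the job is handed in, with the robot touching nothing.
It also fails if it takes over 72 s, if anything falls off the work surface, if the arm or the gripper's body presses on something with over 40 N, if the wrist force passes 120 N, or if a joint passes its speed limit or range.

ROBOT

A 7-joint arm with a two-finger parallel gripper is mounted at the origin on a cart in front of the work surface, level with it; the furniture and walls round the work are solid. World frame = base frame: x ahead of the robot, y to its left, z up, the work surface at z = 0. Lengths are in m, angles in rad, forces in N, time in s.
With the tool pointing down it reaches from about 0.4 to 0.85 m from the base axis. Payload 4.5 kg.
Tool frame: the origin (TCP) lies where the fingers leave the gripper's body, on its centre line; the fingertips stand 64 mm ahead of it and the grasp point (between the pads) lies 45 mm ahead of it; z points along the fingers, y is the line along which they close (so a half turn about z gives the same grasp; the last joint's range is limited). The gripper opens to 88 mm and grips with 3 to 60 N. Pads are 18 mm wide; open, the fingers measure 123 mm over their backs; the gripper's body (75 mm by 187 mm) begins 45 mm behind the grasp point.
Start: joints at [1.371, 0.689, -0.195, 1.565, 0.157, 0.902, -0.215], TCP at [0.145, -0.608, 0.303] pointing down, gripper open.
Joint ranges: [-3.01, 3.01], [-0.46, 2.08], [-1.47, 1.51], [0.13, 2.56], [-1, 4.14], [0.04, 2.09], [-2.66, 2.66]. Speed limits (rad/s): [2.57, 2.57, 3.14, 3.14, 3.14, 3.14, 3.14].

INTERFACE

Orientations are given as a unit quaternion [x, y, z, w].
In Python, from plant import r gives the robot as it stands.
- The arm moves only by the tool play_rows, never from a script. Its arguments are lists of equal length, an entry for each row: "translation": the shift along the tool's x, y, z in m, a list of three; "delta_rot": the turn, a rotation vector about the tool's x, y, z in degrees, a list of three; "grip": the opening, from -1 (shut) to 1 (fully open). In form: {"translation": [[x, y, z], ...], "delta_rot": [[rx, ry, rz], ...], "grip": [grip, ...]}. A call has 1 to 20 rows; each row shifts and turns the commanded pose from where the row before left it, along the tool's axes as they then stand; what a row does not reach is not made up. A row lasts 1/8 s, in which the tool goes at most 62.5 mm and 10.7 degrees, less where a joint would pass 70% of its speed; a pose out of reach is approached as far as the arm can. A call with a gripper value outside its range is refused whole. The fingers move at their own pace and stop on an object; "squeeze" is the grip in N (left out, the last holds). Time passes only in rows, so rows that do not move let the fingers close. It gives the time, the measured TCP pose, the force, the opening and the grip force at its end, in the units of the state.
- r.get_state(): the state, without advancing time (a new reading comes with each control period).
- r.snapshot(name): name is "side" or "top" or "wrist"; returns the picture (420x560x3 uint8, blue, green, red); there is no depth.
- r.get_calibration(name): a dict with "intrinsics" (3x3 intrinsics, pixels), "eye" and "rotation" of the camera in the world. Camera axes: x right, y up, looking along -z (the intrinsics and any distortion apply to the point x, -y, -z); pixel columns grow to the right and rows downward; lengths in m; the calibration is good to about 2 mm. A picture is of the moment at which its call begins: read the wrist's pose just before it. get_calibration takes no time and is no camera call; for the wrist camera it gives the pose at the moment of the call.
- r.finish_job(): hands the job in; it is judged then, once.
Trained networks look in the newest picture that a camera, given by its name, has taken for a name from the list of things; names that differ only in an ending like _2 or _b are one class to them, and where a whole thing is asked for, a point or a joint stands for the part that bears it (a point fixed in the world has none). Each returns a list of dicts, best first, with "confidence" (0 to 1); they miss things now and then, are a little off and sometimes report something else, mostly with a low value. They report only what shows in the picture. A call takes as long as a camera call. They do not tell look-alikes from the thing itself.
- r.look_for(camera, target): "point" ([x, y, z] in m, in world coordinates, good to about 4 mm: the middle of the surface that is visible of it).
- r.silhouettes(camera, target): "pixels" (420x560 bool, what is visible of it).
The state is a dict: "clock": time; "q": joint angles; "qd": joint speeds; "joint_torque": joint torques, N m; "tool_pos": TCP position; "eef_rot": TCP orientation; "contact_force": force on the tool from outside, world axes, zero at the start; "moment": the same for the moment, N m; "opening": opening from 0.0 (shut) to 1.0 (fully open); "finger_force": force on a finger pad.
Only numpy, scipy, OpenCV 4.12 (cv2) and the standard library are available. Lean on these libraries where they do the work, as an engineer would, in place of code of your own. Each camera call takes 0.05 s, during which the arm holds its last target. There are 200 camera calls.

## Working session

There is one attempt and no reset: what is moved stays moved. The work goes in short steps, Python scripts to look and compute and a tool call to move; the robot and the scene stay as the last step left them, time stands still between calls to the robot, and variables do not carry over. Pictures are saved under pics/ and viewed, at most 10 in all, crops included, and the job is handed in when it is done.

Besides the shell and the picture viewer there is one more tool, called by a JSON object that holds its "fn" and its "kwargs", one argument or row to a line. play_rows: Moves the arm, as the interface text tells. Its arguments: {"type":"object","properties":{"translation":{"type":"array","items":{"type":"array","items":{"type":"number"}}},"delta_rot":{"type":"array","items":{"type":"array","items":{"type":"number"}}},"grip":{"type":"array","items":{"type":"number"}},"squeeze":{"type":"number"}},"required":["translation","delta_rot","grip"]}

```bash
mkdir -p pics; ls; cat > h.py <<'E'
import numpy as np, cv2
from scipy.spatial.transform import Rotation as R
from plant import r
def proj(c,P):
    k=r.get_calibration(c); p=(np.atleast_2d(P)-k["eye"])@np.array(k["rotation"])
    p=p*[1,-1,-1]; q=p@np.array(k["intrinsics"]).T; return q[:,:2]/q[:,2:]
def ray(c,uv,z):
    k=r.get_calibration(c); d=np.linalg.inv(k["intrinsics"])@[uv[0],uv[1],1]
    d=np.array(k["rotation"])@(d*[1,-1,-1]); e=np.array(k["eye"]); return e+d*(z-e[2])/d[2]
def st():
    s=r.get_state(); print("t",round(s["clock"],2),"p",np.round(s["tool_pos"],4),"q",np.round(s["eef_rot"],4),"F",np.round(s["contact_force"],2),"op",round(s["opening"],3),"ff",np.round(s["finger_force"],1)); return s
E
python3 - <<'E'
from h import *
s=st()
print(r.get_calibration("top"),r.get_calibration("side"))
for c in("top","side"):
    cv2.imwrite(f"pics/{c}0.png",r.snapshot(c))
    for t in("heater","heater_mouth","lid","lid_pad","lid_loop","lid_rest","lifter","lifter_foot","lifter_stand","fork_seat","beaker"):
        print(c,t,[(np.round(d["point"],3).tolist(),round(d["confidence"],2)) for d in r.look_for(c,t)][:3])
E
```

```text
pics
t 0.0 p [ 0.1446 -0.6075  0.3019] q [ 9.932e-01  1.167e-01 -2.000e-04 -9.000e-04] F [-0.38  0.47 -0.07] op 0.995 ff 0.0
{'intrinsics': array([[440.84758349,   0.        , 272.52481674],
       [  0.        , 440.84758349, 214.68251084],
       [  0.        ,   0.        ,   1.        ]]), 'eye': array([ 0.36449636, -0.1301482 ,  1.32710665]), 'rotation': array([-0.04939734,  0.04509269,  0.71140703, -0.69959031])} {'intrinsics': array([[538.52080421,   0.        , 273.53214406],
       [  0.        , 538.52080421, 206.02739813],
       [  0.        ,   0.        ,   1.        ]]), 'eye': array([-0.03979616,  1.09265114,  0.90437179]), 'rotation': array([-0.1103786 ,  0.48234161,  0.85022628, -0.17966192])}
top heater [([0.567, -0.205, 0.089], 0.79), ([0.447, 0.007, -0.002], 0.54), ([0.49, -0.408, 0.012], 0.5)]
top heater_mouth [([0.568, -0.208, 0.092], 0.62)]
top lid [([0.485, 0.044, 0.044], 0.71)]
top lid_pad [([0.483, 0.048, 0.043], 0.56)]
top lid_loop [([0.483, 0.047, 0.04], 0.83)]
top lid_rest [([0.444, 0.008, -0.002], 0.69)]
top lifter [([0.47, -0.532, 0.112], 0.92), ([0.57
[... 268 characters left out ...]
 beaker [([0.4, -0.032, 0.003], 0.51)]
side heater [([0.524, -0.177, 0.075], 0.8)]
side heater_mouth [([0.524, -0.178, 0.084], 0.95)]
side lid [([0.485, 0.058, 0.041], 0.72)]
side lid_pad [([0.48, 0.054, 0.04], 0.8), ([0.376, -0.186, 0.03], 0.56)]
side lid_loop [([0.48, 0.052, 0.04], 0.55)]
side lid_rest [([0.463, 0.087, 0.01], 0.59)]
side lifter [([0.47, -0.404, 0.14], 0.89), ([0.47, -0.529, 0.114], 0.81), ([0.465, 0.088, 0.01], 0.69)]
side lifter_foot [([0.467, -0.533, 0.114], 0.71), ([0.473, -0.408, 0.145], 0.65), ([0.578, -0.525, 0.124], 0.65)]
side lifter_stand [([0.494, -0.416, 0.007], 0.74), ([0.523, -0.176, 0.085], 0.38)]
side fork_seat []
side beaker [([0.394, -0.024, 0.046], 0.86)]
```

```bash
sed -i 's/np.array(k\["rotation"\])/R.from_quat(k["rotation"]).as_matrix()/' h.py; python3 - <<'E'
import cv2
for c in("top","side"):
    cv2.imwrite(f"pics/{c}0b.png",cv2.resize(cv2.imread(f"pics/{c}0.png"),(800,600),interpolation=cv2.INTER_CUBIC))
E
```

```text
(no output)
```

View pics/top0b.png

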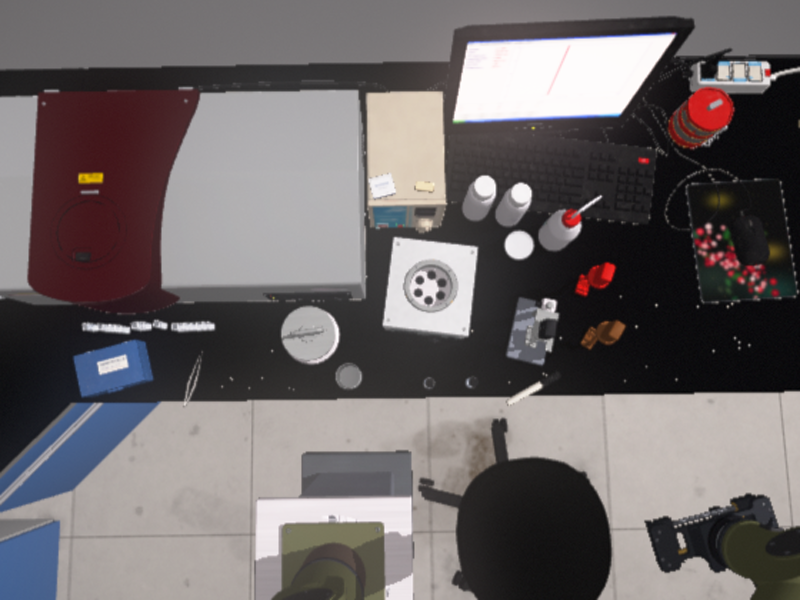

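View pics/side0b.png

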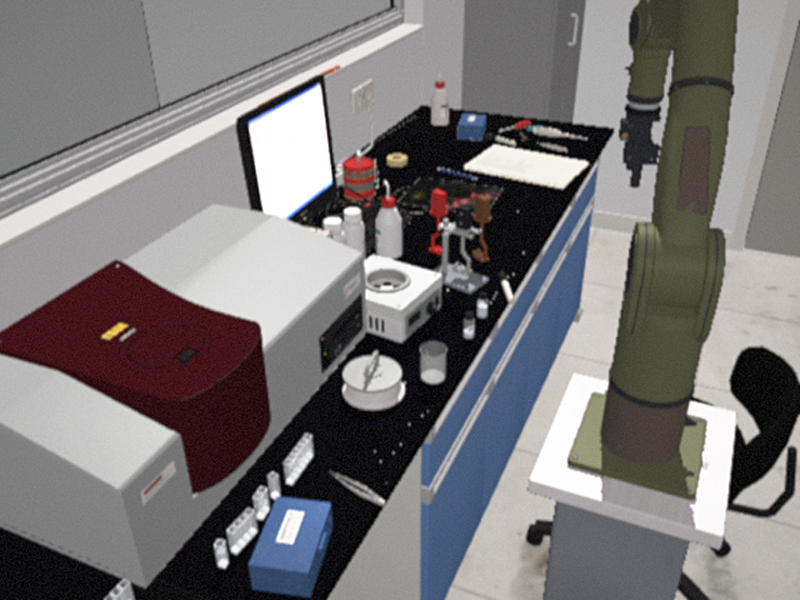

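{"fn": "play_rows", "kwargs": {
  "translation": [
    [0.029, -0.014, -0.012],
    [0.029, -0.014, -0.012],
    [0.029, -0.014, -0.012],
    [0.029, -0.014, -0.012],
    [0.029, -0.014, -0.012],
    [0.029, -0.014, -0.012],
    [0.029, -0.014, -0.012],
    [0.029, -0.014, -0.012],
    [0.029, -0.014, -0.012],
    [0.029, -0.014, -0.012],
    [0, 0, 0]
  ],
  "delta_rot": [
    [0, 0, 2],
    [0, 0, 2],
    [0, 0, 2],
    [0, 0, 2],
    [0, 0, 2],
    [0, 0, 2],
    [0, 0, 1],
    [0, 0, 0],
    [0, 0, 0],
    [0, 0, 0],
    [0, 0, 0]
  ],
  "grip": [1, 1, 1, 1, 1, 1, 1, 1, 1, 1, 1]
}}

```text
clock: 2.58
tool_pos: [0.4229, -0.4404, 0.4235]
eef_rot: [1.0, 0.006, 0.002, 0.0]
contact_force: [-0.6, -0.3, -0.2]
opening: 1.0
finger_force: 0.0
```

```bash
python3 - <<'E'
from h import *
s=st(); k=r.get_calibration("wrist"); print(k["eye"],R.from_quat(k["rotation"]).as_matrix().round(3), k["intrinsics"][0])
im=r.snapshot("wrist")
cv2.imwrite("pics/w1.png",cv2.resize(im,(800,600),interpolation=cv2.INTER_CUBIC)); cv2.imwrite("pics/w1raw.png",im)
for t in("lifter","lifter_foot","lifter_stand","fork_seat","heater_mouth"):
        print(t,[(np.round(d["point"],3).tolist(),round(d["confidence"],2)) for d in r.look_for("wrist",t)][:3])
for n,P in dict(seat=[.475,-.407,.135],base=[.49,-.407,.01],mouth=[.567,-.207,.095]).items(): print(n,proj("wrist",P))
E
```

```text
t 2.58 p [ 0.4229 -0.4404  0.4235] q [1.     0.0062 0.0017 0.    ] F [-0.6  -0.31 -0.16] op 1.0 ff 0.0
[ 0.50437944 -0.43896644  0.50574009] [[ 0.013  0.951  0.31 ]
 [-1.     0.012  0.005]
 [ 0.001 -0.31   0.951]] [312.06971853   0.         281.41173448]
lifter [([0.476, -0.415, 0.194], 0.79), ([0.472, -0.538, 0.142], 0.77)]
lifter_foot [([0.474, -0.536, 0.14], 0.97), ([0.577, -0.528, 0.147], 0.69), ([0.473, -0.414, 0.192], 0.68)]
lifter_stand [([0.505, -0.428, 0.011], 0.68)]
fork_seat [([0.506, -0.434, 0.008], 0.74), ([0.473, -0.006, 0.005], 0.62)]
heater_mouth [([0.56, -0.211, 0.091], 0.97)]
seat [[250.2792837 126.3531713]]
base [[257.79844009 110.36843259]]
mouth [[81.27585614 42.37025923]]
```

View pics/w1.png

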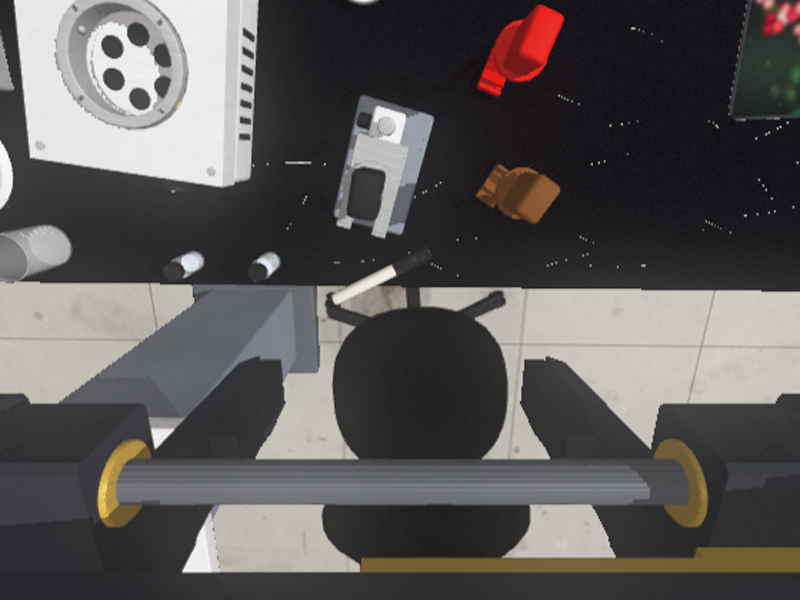

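{"fn": "play_rows", "kwargs": {
  "translation": [
    [0.003, -0.006, 0.025],
    [0.003, -0.006, 0.025],
    [0.003, -0.006, 0.025],
    [0.003, -0.006, 0.025],
    [0, 0, 0]
  ],
  "delta_rot": [
    [0, 0, 0],
    [0, 0, 0],
    [0, 0, 0],
    [0, 0, 0],
    [0, 0, 0]
  ],
  "grip": [1, 1, 1, 1, 1]
}}

```text
clock: 3.5
tool_pos: [0.4304, -0.4176, 0.321]
eef_rot: [1.0, 0.003, -0.002, -0.002]
contact_force: [-0.0, 0.3, -0.4]
opening: 0.998
finger_force: 0.0
```

```bash
python3 - <<'E'
from h import *
import pickle
s=st(); k=r.get_calibration("wrist"); pickle.dump(k,open("k2.pkl","wb"))
im=r.snapshot("wrist"); cv2.imwrite("pics/w2raw.png",im)
u,v=proj("wrist",[.48,-.41,.1])[0]; print(u,v)
a,b=int(max(0,u-80)),int(max(0,v-70)); print(a,b)
cv2.imwrite("pics/w2.png",cv2.resize(im[b:b+150,a:a+200],(800,600),interpolation=cv2.INTER_CUBIC))
for t in("lifter","lifter_foot"):
        print(t,[(np.round(d["point"],3).tolist(),round(d["confidence"],2)) for d in r.look_for("wrist",t)][:3])
E
```

```text
t 3.5 p [ 0.4304 -0.4176  0.321 ] q [ 1.      0.0035 -0.0018 -0.0015] F [-0.    0.27 -0.38] op 0.998 ff 0.0
273.1622228669995 139.35776775963876
193 69
lifter [([0.474, -0.538, 0.137], 0.92), ([0.576, -0.522, 0.122], 0.75), ([0.478, -0.413, 0.19], 0.59)]
lifter_foot [([0.472, -0.534, 0.135], 0.94), ([0.572, -0.523, 0.124], 0.93), ([0.475, -0.417, 0.19], 0.88)]
```

View pics/w2.png

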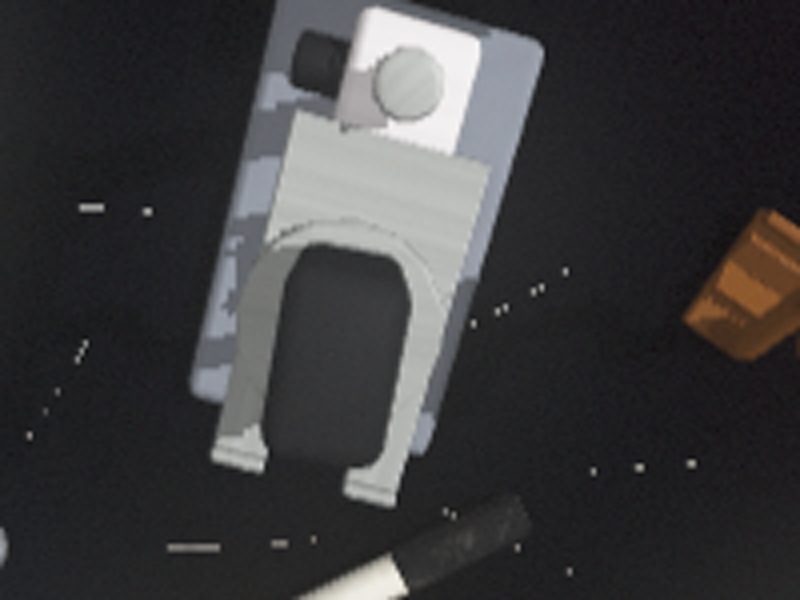

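```bash
cat >> h.py <<'E'
def rayk(k,uv,z):
    d=np.linalg.inv(k["intrinsics"])@[uv[0],uv[1],1]
    d=R.from_quat(k["rotation"]).as_matrix()@(d*[1,-1,-1]); e=np.array(k["eye"]); return e+d*(z-e[2])/d[2]
E
python3 - <<'E'
from h import *
import pickle
k=pickle.load(open("k2.pkl","rb"))
f=lambda p,z: rayk(k,(193+p[0]/4,69+p[1]/4),z).round(4)
P={n:f(p,.135) for n,p in dict(bl=(295,112),br=(492,167),lo=(212,458),ro=(394,505),li=(265,468),ri=(345,493)).items()}
for n in P: print(n,P[n])
for a,b in(("lo","bl"),("ro","br"),("lo","ro"),("li","ri"),("bl","br")):
    d=P[b]-P[a]; print(a,b,np.linalg.norm(d).round(4),np.degrees(np.arctan2(d[1],d[0])).round(1))
print("rod",f((408,85),.145))
for n,p in dict(tr=(545,45),br=(420,452),bl=(192,395)).items(): print("base",n,f(p,.01))
for p in((265,455),(382,467)): print("grip",f(p,.192))
for c in("lifter",):
    m=[d for d in r.silhouettes("wrist",c)]
    for d in m: ys,xs=np.nonzero(d["pixels"]); print(d["confidence"],xs.mean(),ys.mean(),len(xs),xs.min(),xs.max(),ys.min(),ys.max())
E
```

```text
bl [ 0.5167 -0.4043  0.135 ]
br [ 0.5064 -0.4446  0.135 ]
lo [ 0.4445 -0.3855  0.135 ]
ro [ 0.4341 -0.4258  0.135 ]
li [ 0.4423 -0.3972  0.135 ]
ri [ 0.4368 -0.4149  0.135 ]
lo bl 0.0746 -14.6
ro br 0.0747 -14.6
lo ro 0.0416 -104.5
li ri 0.0185 -107.3
bl br 0.0416 -104.3
rod [ 0.5216 -0.4267  0.145 ]
base tr [ 0.5377 -0.4716  0.01  ]
base br [ 0.4153 -0.4381  0.01  ]
base bl [ 0.4334 -0.3651  0.01  ]
grip [ 0.4596 -0.4014  0.192 ]
grip [ 0.4576 -0.4217  0.192 ]
0.92 417.37604136742317 24.139615053145647 3481 367 471 0 60
0.7 417.1517857142857 150.80887276785714 3584 364 466 121 183
0.64 277.05897009966776 153.06187707641195 2408 253 303 124 185
```

```bash
cat > fit.py <<'E'
from h import *
# lifter silhouette fit: grip box + collar, upright
def model(o,yaw,tilt=None):
    c,s=np.cos(yaw),np.sin(yaw); M=np.array([[c,-s,0],[s,c,0],[0,0,1]])
    g=np.array([[x,y,z] for x in(-.017,.017) for y in(-.011,.011) for z in(.005,.057)])
    a=np.linspace(0,2*np.pi,40); col=np.array([[.022*np.cos(t),.022*np.sin(t),z] for t in a for z in(0,.005)])
    return [P@M.T+o for P in(g,col)]
def projk(k,P):
    p=((P-k["eye"])@R.from_quat(k["rotation"]).as_matrix())*[1,-1,-1]; q=p@np.array(k["intrinsics"]).T; return q[:,:2]/q[:,2:]
def render(k,o,yaw,parts=(0,1),S=4):
    im=np.zeros((420*S,560*S),np.uint8); m=model(np.array(o),yaw)
    for i in parts: cv2.fillConvexPoly(im,cv2.convexHull(np.round(projk(k,m[i])*S).astype(np.int32)),1)
    return im
E
python3 - <<'E'
from fit import *
import pickle
k=pickle.load(open("k2.pkl","rb")); im=cv2.imread("pics/w2raw.png")
g=cv2.cvtColor(im,cv2.COLOR_BGR2GRAY); print(g[100:200:6,272:290:6].T, im[150,200],im[157,278])
yaw=np.radians(-14.6); u=np.array([np.cos(yaw),np.sin(yaw),0]); v=np.array([-u[1],u[0],0])
d=[d["pixels"] for d in r.silhouettes("wrist","lifter") ]
d=[m for m in d if 250<np.nonzero(m)[1].mean()<300]
if d:
  M=cv2.resize(d[0].astype(np.uint8),None,fx=4,fy=4,interpolation=cv2.INTER_NEAREST)
  best=[]
  for a in np.arange(-.008,.0121,.002):
    for b in np.arange(-.006,.0061,.002):
      for nm,pt in(("g",(0,)),("gc",(0,1))):
        X=render(k,np.array([.470,-.4137,.135])+a*u+b*v,yaw,pt); best.append(((X&M).sum()/(X|M).sum(),nm,round(a,3),round(b,3)))
  best.sort(reverse=True); print(best[:6])
  X=cv2.resize(im[70:220,190:390],(800,600)); 
  for o,c in((np.array([.47,-.4137,.135]),(0,255,0)),):
    for P in model(o,yaw):
      h=cv2.convexHull(np.round((projk(k,P)-[190,70])*4).astype(np.int32)); cv2.polylines(X,[h],True,c,1)
  cs,_=cv2.findContours(d[0].astype(np.uint8),0,1); cv2.polylines(X,[((c-[[190,70]])*4).astype(np.int32) for c in cs],True,(0,0,255),1)
  cv2.imwrite("pics/w2fit.png",X)
E
```

```text
[[186 186 188 189 171  64  52  56  57  54  53  54  53  52  40  37  37]
 [124 185 192 189 166 131  49  58  58  56  55  56  53  53  44  60  35]
 [165 186 189 186 180 183  49  58  61  59  58  55  53  52  47 153  39]] [29 29 28] [59 57 56]
[(np.float64(0.9106681343926486), 'gc', np.float64(0.004), np.float64(0.002)), (np.float64(0.9067922183452034), 'gc', np.float64(0.004), np.float64(0.0)), (np.float64(0.8862174940898345), 'gc', np.float64(0.006), np.float64(0.002)), (np.float64(0.8842682292897311), 'gc', np.float64(0.006), np.float64(0.0)), (np.float64(0.8550424566709317), 'gc', np.float64(0.002), np.float64(0.0)), (np.float64(0.8540544306148987), 'gc', np.float64(0.002), np.float64(0.002))]
```

View pics/w2fit.png

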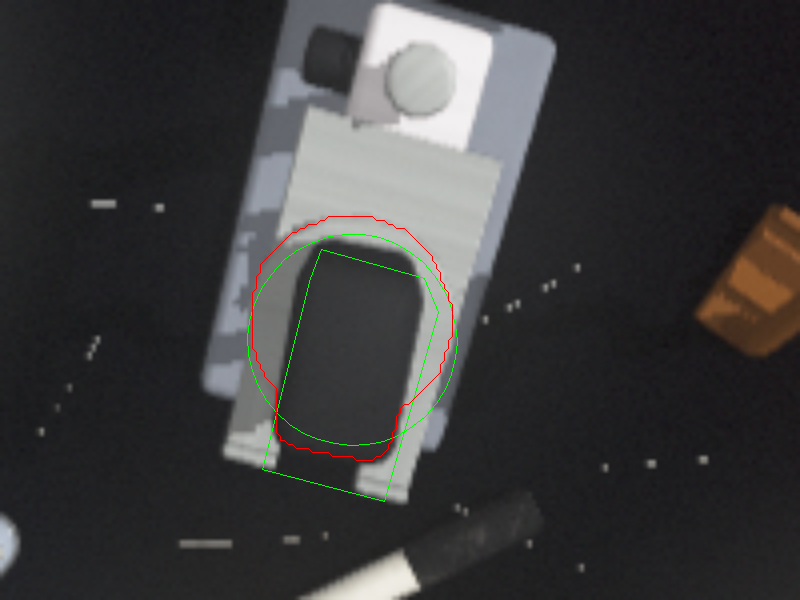

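```bash
python3 - <<'E'
from fit import *
import pickle
k=pickle.load(open("k2.pkl","rb")); im=cv2.imread("pics/w2raw.png"); g=cv2.GaussianBlur(cv2.cvtColor(im,cv2.COLOR_BGR2GRAY),(3,3),0)
M=((g>44)&(g<72)).astype(np.uint8); M[:,:250]=0; M[:,305:]=0; M[:122]=0; M[190:]=0
M=cv2.morphologyEx(M,cv2.MORPH_OPEN,np.ones((5,5)))
n,l,s,c=cv2.connectedComponentsWithStats(M); i=1+np.argmax(s[1:,4]); print(s[i],c[i]); M=(l==i).astype(np.uint8)
pts=np.argwhere(M)[:,::-1].astype(np.float32); print(cv2.minAreaRect(pts))
M4=cv2.resize(M,None,fx=4,fy=4,interpolation=cv2.INTER_NEAREST)
d=[d["pixels"] for d in r.silhouettes("wrist","lifter")]; d=[m for m in d if 250<np.nonzero(m)[1].mean()<300]
N4=cv2.resize(d[0].astype(np.uint8),None,fx=4,fy=4,interpolation=cv2.INTER_NEAREST)
from scipy.optimize import minimize
def iou(X,Y): return (X&Y).sum()/(X|Y).sum()
for nm,T,pt in(("grip",M4,(0,)),("all",N4,(0,1))):
    f=lambda p:-iou(render(k,[p[0]/1e3,p[1]/1e3,.135],np.radians(p[2]),pt),T)
    print(nm,min((minimize(f,[474,-413,y],method="Nelder-Mead",options=dict(initial_simplex=[[474,-413,y],[477,-413,y],[474,-410,y],[474,-413,y+6]])) for y in(-12,-6)),key=lambda q:q.fun)[["x","fun"][0]])
E
```

```text
[ 261  131   34   54 1497] [276.82965932 157.33466934]
((276.3293151855469, 157.3960723876953), (30.82671546936035, 52.391387939453125), 10.784297943115234)
grip [ 474. -413.  -12.]
all [ 474.37956651 -413.57602686  -12.73123713]
```

{"fn": "play_rows", "kwargs": {
  "translation": [
    [0.006, -0.034, -0.02],
    [0.006, -0.034, -0.02],
    [0.006, -0.034, -0.02],
    [0.006, -0.034, -0.02],
    [0.006, -0.034, -0.01],
    [0.006, -0.034, -0.01],
    [0.006, -0.034, 0],
    [0.006, -0.034, 0],
    [0.006, -0.034, 0],
    [0.006, -0.034, 0],
    [0, 0, 0]
  ],
  "delta_rot": [
    [0, 0, 0],
    [0, 0, 0],
    [0, 0, 0],
    [0, 0, 0],
    [0, 0, 0],
    [0, 0, 0],
    [0, 0, 0],
    [0, 0, 0],
    [0, 0, 0],
    [0, 0, 0],
    [0, 0, 0]
  ],
  "grip": [1, 1, 1, 1, 1, 1, 1, 1, 1, 1, 1]
}}

```text
clock: 5.18
tool_pos: [0.4898, -0.075, 0.4235]
eef_rot: [1.0, 0.006, 0.001, -0.001]
contact_force: [-0.5, 0.2, -0.2]
opening: 1.002
finger_force: 0.0
```

```bash
python3 - <<'E'
from h import *
import pickle
s=st(); k=r.get_calibration("wrist"); pickle.dump(k,open("k3.pkl","wb"))
im=r.snapshot("wrist"); cv2.imwrite("pics/w3raw.png",im)
cs=[]
for n,P in dict(mouth=[.565,-.207,.097],lid=[.485,.048,.055]).items():
    u,v=proj("wrist",P)[0]; a,b=int(max(0,min(u-65,430))),int(max(0,v-90)); print(n,u,v,a,b)
    cs.append(cv2.resize(im[b:b+195,a:a+130],(400,600),interpolation=cv2.INTER_CUBIC))
cv2.imwrite("pics/w3.png",np.hstack(cs))
for t in("heater_mouth","lid","lid_loop","lid_pad","heater"):
        print(t,[(np.round(d["point"],3).tolist(),round(d["confidence"],2)) for d in r.look_for("wrist",t)][:3])
E
```

```text
t 5.17 p [ 0.4898 -0.075   0.4235] q [ 1.0e+00  6.2e-03  9.0e-04 -6.0e-04] F [-0.45  0.16 -0.23] op 1.002 ff 0.0
mouth 385.7548476976306 110.54292191255666 320 20
lid 195.33351560198903 165.6618854601653 130 75
heater_mouth [([0.583, -0.203, 0.089], 0.87)]
lid [([0.492, 0.045, 0.037], 0.67)]
lid_loop [([0.492, 0.045, 0.043], 0.61)]
lid_pad [([0.491, 0.041, 0.042], 0.74)]
heater [([0.579, -0.205, 0.085], 0.81), ([0.388, -0.199, 0.043], 0.33)]
```

View pics/w3.png

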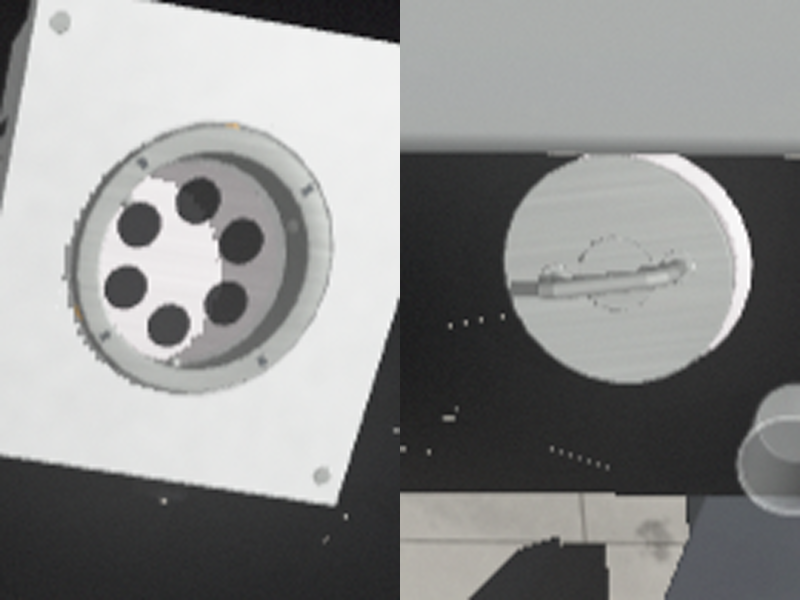

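```bash
python3 - <<'E'
from fit import *
import pickle
k=pickle.load(open("k3.pkl","rb")); im=cv2.imread("pics/w3raw.png"); g=cv2.cvtColor(im,cv2.COLOR_BGR2GRAY)
S=400/130
L=lambda p,z: rayk(k,(320+p[0]/S,20+p[1]/S),z)
Q=lambda p,z: rayk(k,(130+(p[0]-400)/S,75+p[1]/S),z)
# sub-pixel circle samples by radial gradient
def circ(c,rad,z,n=72,rng=.006,sgn=0):
    out=[]
    for t in np.linspace(0,2*np.pi,n,endpoint=False):
        rr=np.arange(rad-rng,rad+rng,.0004); P=np.c_[c[0]+rr*np.cos(t),c[1]+rr*np.sin(t),np.full(len(rr),z)]
        uv=projk(k,P).astype(np.float32); val=cv2.remap(cv2.GaussianBlur(g,(3,3),0),uv[:,0][None],uv[:,1][None],1)[0].astype(float)
        d=np.diff(val); i=np.argmax(np.abs(d) if sgn==0 else sgn*d)
        if abs(d[i])>3: out.append(P[i,:2])
    out=np.array(out)
    for _ in range(3):
        A=np.c_[2*out,np.ones(len(out))]; x=np.linalg.lstsq(A,(out**2).sum(1),rcond=None)[0]; R_=np.sqrt(x[2]+x[0]**2+x[1]**2)
        e=np.abs(np.linalg.norm(out-x[:2],axis=1)-R_); out=out[e<max(.001,1.5*np.median(e))]
    return x[:2].round(4),round(R_,4),len(out)
c0=Q((620,269),.042); print("lid c0",c0)
print("lid",circ(c0,.056,.042))
for z in(.096,.1): 
    m0=L((200,258),z); print("mouth",z,m0.round(4),"outer",circ(m0,.052,z),"bore",circ(m0,.042,z))
for a,b in(((545,287),(688,268)),((550,295),(690,277)),((548,280),(685,260))):
    A,B=Q(a,.075),Q(b,.075); d=A-B; print("bar",A.round(4),B.round(4),np.linalg.norm(d[:2]).round(3),"yaw",np.degrees(np.arctan2(-d[0],d[1])).round(1))
# heater corners
for p in((37,0),(338,506),(0,455)): print("heater",L(p,.09).round(3))
# instrument edge
for z in(0,.1,.15,.2,.25): print(z,"wrist",Q((600,148),z).round(3),"top",ray("top",(300*.7,302*.7),z).round(3))
E
```

```text
lid c0 [0.48762947 0.04487824 0.042     ]
lid (array([0.4864, 0.0446]), np.float64(0.0563), 34)
mouth 0.096 [ 0.5739 -0.2025  0.096 ] outer (array([ 0.5719, -0.2025]), np.float64(0.0528), 60) bore (array([ 0.5724, -0.2041]), np.float64(0.0413), 43)
mouth 0.1 [ 0.5739 -0.2012  0.1   ] outer (array([ 0.5721, -0.2011]), np.float64(0.0523), 61) bore (array([ 0.5722, -0.2026]), np.float64(0.0411), 48)
bar [0.4849 0.071  0.075 ] [0.4945 0.0058 0.075 ] 0.066 yaw 8.3
bar [0.4813 0.0691 0.075 ] [0.4904 0.005  0.075 ] 0.065 yaw 8.1
bar [0.4881 0.0694 0.075 ] [0.4981 0.0069 0.075 ] 0.063 yaw 9.0
heater [ 0.666 -0.131  0.09 ]
heater [ 0.47  -0.278  0.09 ]
heater [ 0.491 -0.126  0.09 ]
0 wrist [0.542 0.062 0.   ] top [0.556 0.067 0.   ]
0.1 wrist [0.548 0.035 0.1  ] top [0.542 0.052 0.1  ]
0.15 wrist [0.551 0.022 0.15 ] top [0.535 0.044 0.15 ]
0.2 wrist [0.554 0.008 0.2  ] top [0.528 0.037 0.2  ]
0.25 wrist [ 0.557 -0.005  0.25 ] top [0.52 0.03 0.25]
```

```bash
python3 - <<'E'
from fit import *
import pickle
k=pickle.load(open("k3.pkl","rb")); im=cv2.imread("pics/w3raw.png")
def tri(a,b):
    z=np.linspace(0,.4,401); D=[np.linalg.norm(ray("side",a,t)-ray("top",b,t)) for t in z]; i=np.argmin(D); return ray("top",b,z[i]).round(3),round(D[i],3)
for sp,tp in(((362,250),(365,297)),((362,250),(362,300)),((215,205),(358,92))): print(sp,tp,tri(np.array(sp)*.7,np.array(tp)*.7))
S=5; a0,b0=140,95; X=cv2.resize(im[b0:b0+110,a0:a0+140],None,fx=5,fy=5,interpolation=cv2.INTER_CUBIC)
y=np.radians(8.3); M=np.array([[np.cos(y),-np.sin(y)],[np.sin(y),np.cos(y)]]); c=np.array([.4864,.0446])
def dr(pts,col,close=False):
    P=np.array(pts,float); P[:,:2]=P[:,:2]@M.T+c; P[:,2]+=.034
    cv2.polylines(X,[np.round((projk(k,P)-[a0,b0])*S).astype(np.int32)],close,col,1)
t=np.linspace(0,2*np.pi,60)
for rad,z in((.056,.008),(.018,.011)): dr(np.c_[rad*np.cos(t),rad*np.sin(t),0*t+z],(0,0,255),True)
for dx in(-.004,.004): dr([[dx,-.021,.037],[dx,.021,.037]],(0,255,0))
for s in(-1,1): dr([[0,s*.03,.008],[0,s*.03,.028],[0,s*.021,.037]],(255,0,0))
cv2.imwrite("pics/w3fit.png",X)
E
```

```text
(362, 250) (365, 297) (array([ 0.53 , -0.082,  0.228]), np.float64(0.029))
(362, 250) (362, 300) (array([ 0.525, -0.077,  0.232]), np.float64(0.032))
(215, 205) (358, 92) (array([ 0.896, -0.075,  0.262]), np.float64(0.002))
```

View pics/w3fit.png

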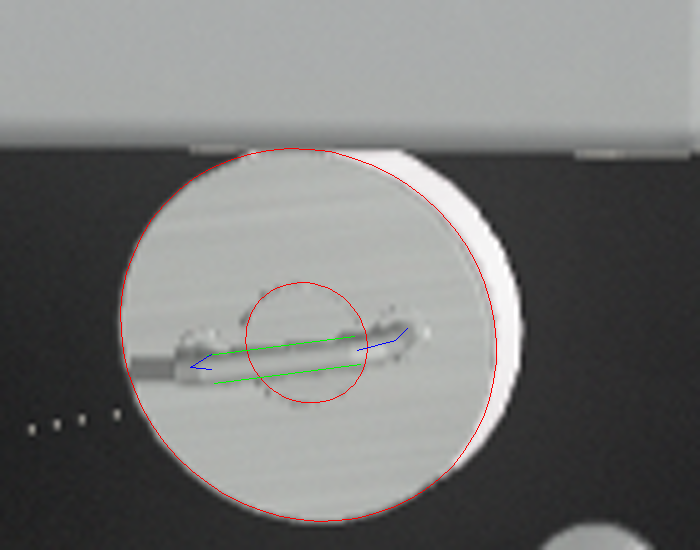

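{"fn": "play_rows", "kwargs": {
  "translation": [
    [0.012, 0.026, 0.006],
    [0.012, 0.026, 0.006],
    [0.012, 0.026, 0.006],
    [0.012, 0.026, 0.006],
    [0.012, 0.026, 0.006],
    [0, 0, 0]
  ],
  "delta_rot": [
    [0, 0, 0],
    [0, 0, 0],
    [0, 0, 0],
    [0, 0, 0],
    [0, 0, 0],
    [0, 0, 0]
  ],
  "grip": [1, 1, 1, 1, 1, 1]
}}

```text
clock: 6.22
tool_pos: [0.5497, -0.2107, 0.3918]
eef_rot: [1.0, 0.001, -0.001, 0.001]
contact_force: [-0.1, 0.5, -0.4]
opening: 0.998
finger_force: 0.0
```

```bash
cat >> fit.py <<'E'
def circ(k,g,c,rad,z,n=90,rng=.006,sgn=0,zz=None):
    out=[]
    for t in np.linspace(0,2*np.pi,n,endpoint=False):
        rr=np.arange(rad-rng,rad+rng,.0004); P=np.c_[c[0]+rr*np.cos(t),c[1]+rr*np.sin(t),np.full(len(rr),z)]
        uv=projk(k,P).astype(np.float32); val=cv2.remap(cv2.GaussianBlur(g,(3,3),0),uv[:,0][None],uv[:,1][None],1)[0].astype(float)
        d=np.diff(val); i=np.argmax(np.abs(d) if sgn==0 else sgn*d)
        if abs(d[i])>3: out.append(P[i,:2])
    out=np.array(out)
    for _ in range(3):
        A=np.c_[2*out,np.ones(len(out))]; x=np.linalg.lstsq(A,(out**2).sum(1),rcond=None)[0]; R_=np.sqrt(x[2]+x[0]**2+x[1]**2)
        e=np.abs(np.linalg.norm(out-x[:2],axis=1)-R_); out=out[e<max(.0008,1.5*np.median(e))]
    return x[:2].round(4),round(R_,4),len(out)
E
python3 - <<'E'
from fit import *
import pickle
s=st(); k=r.get_calibration("wrist"); im=r.snapshot("wrist"); cv2.imwrite("pics/w4raw.png",im); pickle.dump(k,open("k4.pkl","wb"))
k3=pickle.load(open("k3.pkl","rb")); i3=cv2.imread("pics/w3raw.png")
for kk,ii in((k3,i3),(k,im)):
    g=cv2.cvtColor(ii,cv2.COLOR_BGR2GRAY)
    for z in(.094,.098,.102):
        m=(.5725,-.2025); print(z,"outer",circ(kk,g,m,.052,z,sgn=1,rng=.004),"bore",circ(kk,g,m,.042,z,sgn=1,rng=.004))
u,v=projk(k,np.array([[.572,-.2025,.098]]))[0]; a,b=int(u-80),int(max(0,v-70)); 
X=cv2.resize(im[b:b+150,a:a+200],None,fx=4,fy=4,interpolation=cv2.INTER_CUBIC); t=np.linspace(0,2*np.pi,90)
for rad in(.042,.052):
    P=np.c_[.572+rad*np.cos(t),-.2025+rad*np.sin(t),0*t+.098]; cv2.polylines(X,[np.round((projk(k,P)-[a,b])*4).astype(np.int32)],True,(0,0,255),1)
cv2.imwrite("pics/w4.png",X)
E
```

```text
t 6.22 p [ 0.5497 -0.2107  0.3918] q [ 1.e+00  8.e-04 -7.e-04  6.e-04] F [-0.14  0.49 -0.41] op 0.998 ff 0.0
0.094 outer (array([ 0.5721, -0.2031]), np.float64(0.0531), 60) bore (array([ 0.5721, -0.2047]), np.float64(0.0416), 52)
0.098 outer (array([ 0.5719, -0.2017]), np.float64(0.0527), 70) bore (array([ 0.5723, -0.2036]), np.float64(0.041), 47)
0.102 outer (array([ 0.572 , -0.2006]), np.float64(0.052), 76) bore (array([ 0.5721, -0.2023]), np.float64(0.0407), 51)
0.094 outer (array([ 0.5722, -0.2042]), np.float64(0.0531), 61) bore (array([ 0.5722, -0.2045]), np.float64(0.0419), 80)
0.098 outer (array([ 0.5731, -0.2041]), np.float64(0.0526), 55) bore (array([ 0.5728, -0.2045]), np.float64(0.0415), 81)
0.102 outer (array([ 0.5738, -0.2042]), np.float64(0.0519), 60) bore (array([ 0.5735, -0.2045]), np.float64(0.0411), 83)
```

View pics/w4.png

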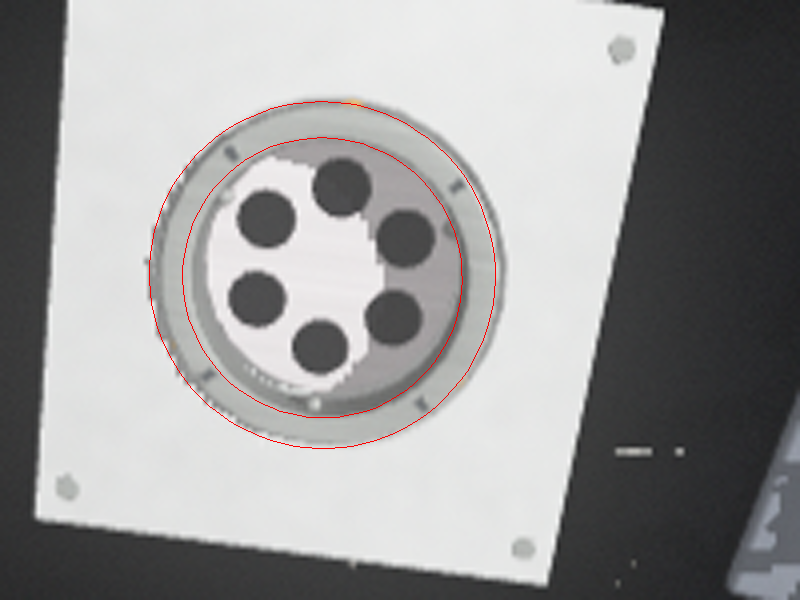

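{"fn": "play_rows", "kwargs": {
  "translation": [
    [-0.013, 0.034, 0.01],
    [-0.013, 0.034, 0.01],
    [-0.013, 0.034, 0.01],
    [-0.013, 0.034, 0.01],
    [-0.012, 0.033, 0.01],
    [-0.012, 0.033, 0.01],
    [0, 0, 0],
    [0, 0, 0],
    [0, 0, 0]
  ],
  "delta_rot": [
    [0, 0, 0],
    [0, 0, 0],
    [0, 0, 0],
    [0, 0, 0],
    [0, 0, 0],
    [0, 0, 0],
    [0, 0, 7.3],
    [0, 0, 7.2],
    [0, 0, 0]
  ],
  "grip": [1, 1, 1, 1, 0.8, 0.6, 0.4, 0.2, 0.2]
}}

```text
clock: 7.4
tool_pos: [0.4759, -0.4089, 0.3332]
eef_rot: [0.993, -0.122, 0.0, -0.0]
contact_force: [-0.2, -0.3, 0.7]
opening: 0.603
finger_force: 0.0
```

```bash
cat >> h.py <<'E'
def to(p,yaw):
    s=st(); Q=R.from_quat(s["eef_rot"]); X=Q.as_matrix()
    print("yaw",np.degrees(np.arctan2(X[1,0],X[0,0])).round(2),"zaxis",X[:,2].round(4),"tool shift",(X.T@(np.array(p)-s["tool_pos"])).round(4))
    T=R.from_euler("z",yaw,degrees=True)*R.from_quat([1,0,0,0]); print("rotvec deg",np.degrees((Q.inv()*T).as_rotvec()).round(2))
E
python3 - <<'E'
from h import *
to([.474,-.4135,.210],-14.6)
E
```

```text
t 7.4 p [ 0.4759 -0.4089  0.3332] q [ 9.926e-01 -1.215e-01  1.000e-04 -2.000e-04] F [-0.22 -0.28  0.71] op 0.603 ff 0.0
yaw -13.96 zaxis [ 3.e-04  3.e-04 -1.e+00] tool shift [-0.0007  0.005   0.1232]
rotvec deg [-0.02 -0.01  0.64]
```

{"fn": "play_rows", "kwargs": {
  "translation": [
    [0, 0.0025, 0.02],
    [0, 0.0025, 0.02],
    [-0.001, 0, 0.025],
    [0, 0, 0.025],
    [0, 0, 0.02],
    [0, 0, 0.01],
    [0, 0, 0.006],
    [0, 0, 0],
    [0, 0, 0],
    [0, 0, 0],
    [0, 0, 0],
    [0, 0, 0]
  ],
  "delta_rot": [
    [0, 0, 0.6],
    [0, 0, 0],
    [0, 0, 0],
    [0, 0, 0],
    [0, 0, 0],
    [0, 0, 0],
    [0, 0, 0],
    [0, 0, 0],
    [0, 0, 0],
    [0, 0, 0],
    [0, 0, 0],
    [0, 0, 0]
  ],
  "grip": [0.2, 0.2, 0.2, 0.2, 0.2, 0.2, 0.2, 0.2, -1, -1, -1, -1],
  "squeeze": 50
}}

```text
clock: 8.9
tool_pos: [0.4736, -0.4145, 0.2071]
eef_rot: [0.992, -0.128, 0.0, 0.0]
contact_force: [-1.0, 0.7, 1.9]
opening: 0.248
finger_force: 49.0
```

```bash
python3 - <<'E'
from h import *
to([.474,-.4135,.210],-14.6)
cv2.imwrite("pics/s5raw.png",r.snapshot("side"))
E
```

```text
t 8.9 p [ 0.4736 -0.4145  0.2071] q [ 9.918e-01 -1.279e-01  3.000e-04  0.000e+00] F [-1.03  0.67  1.92] op 0.248 ff 49.0
yaw -14.69 zaxis [ 6.e-04 -1.e-04 -1.e+00] tool shift [ 0.0001 -0.0011 -0.0029]
rotvec deg [-0.   -0.03 -0.09]
```

{"fn": "play_rows", "kwargs": {
  "translation": [
    [0, 0, -0.005],
    [0, 0, -0.008],
    [-0.012, 0, 0],
    [-0.02, 0, 0],
    [-0.02, 0, 0],
    [-0.018, 0, 0],
    [0, 0, -0.02],
    [0, 0, -0.03],
    [0, 0, -0.03],
    [0, 0, -0.015],
    [0, 0, 0]
  ],
  "delta_rot": [
    [0, 0, 0],
    [0, 0, 0],
    [0, 0, 0],
    [0, 0, 0],
    [0, 0, 0],
    [0, 0, 0],
    [0, 0, 0],
    [0, 0, 0],
    [0, 0, 0],
    [0, 0, 0],
    [0, 0, 0]
  ],
  "grip": [-1, -1, -1, -1, -1, -1, -1, -1, -1, -1, -1]
}}

```text
clock: 10.32
tool_pos: [0.4054, -0.397, 0.3153]
eef_rot: [0.992, -0.128, 0.001, 0.0]
contact_force: [0.3, -0.0, -1.7]
opening: 0.248
finger_force: 49.0
```

{"fn": "play_rows", "kwargs": {
  "translation": [
    [-0.0064, -0.0435, 0],
    [-0.0064, -0.0435, 0],
    [-0.0064, -0.0435, 0],
    [-0.0064, -0.0435, 0],
    [-0.0064, -0.0435, 0],
    [-0.0064, -0.0435, 0],
    [-0.0064, -0.0435, 0],
    [-0.0064, -0.0435, 0],
    [-0.0064, -0.0435, 0],
    [-0.0064, -0.0435, 0],
    [0, 0, 0],
    [0, 0, 0],
    [0, 0, 0],
    [0, 0, 0]
  ],
  "delta_rot": [
    [0, 0, 0],
    [0, 0, 0],
    [0, 0, 0],
    [0, 0, 0],
    [0, 0, 0],
    [0, 0, 0],
    [0, 0, 0],
    [0, 0, 0],
    [0, 0, 0],
    [0, 0, 0],
    [0, 0, -7.7],
    [0, 0, -7.7],
    [0, 0, -7.6],
    [0, 0, 0]
  ],
  "grip": [-1, -1, -1, -1, -1, -1, -1, -1, -1, -1, -1, -1, -1, -1]
}}

```text
clock: 12.08
tool_pos: [0.4534, 0.0399, 0.3137]
eef_rot: [0.997, 0.072, -0.001, -0.0]
contact_force: [-0.0, -1.1, -1.4]
opening: 0.251
finger_force: 49.0
```

```bash
python3 - <<'E'
from h import *
to([.4547,.0400,.2286],8.3)
a,b=r.snapshot("side"),r.snapshot("wrist")
for c in("side","wrist"):
    print(c,[(np.round(d["point"],3).tolist(),round(d["confidence"],2)) for d in r.look_for(c,"lifter_foot")][:2],proj(c,[[.4547,.04,.19]]))
cv2.imwrite("pics/s6raw.png",a);cv2.imwrite("pics/w6raw.png",b)
u,v=proj("side",[.46,.04,.15])[0]; a0,b0=int(u-90),int(v-110)
cv2.imwrite("pics/s6.png",np.hstack([cv2.resize(a[b0:b0+220,a0:a0+160],(400,550)),cv2.resize(b[60:335,180:380],(400,550))]))
E
```

```text
t 12.07 p [0.4534 0.0399 0.3137] q [ 0.9974  0.0717 -0.0012 -0.    ] F [-0.01 -1.09 -1.4 ] op 0.251 ff 49.0
yaw 8.22 zaxis [-2.4e-03 -1.0e-04 -1.0e+00] tool shift [0.0015 0.0002 0.0851]
rotvec deg [-0.01  0.14 -0.08]
side [([0.443, 0.046, 0.186], 0.84), ([0.58, -0.525, 0.124], 0.76)] [[270.93768256 214.29552151]]
wrist [([0.468, 0.04, 0.279], 0.64)] [[281.9255021  224.05857344]]
```

View pics/s6.png

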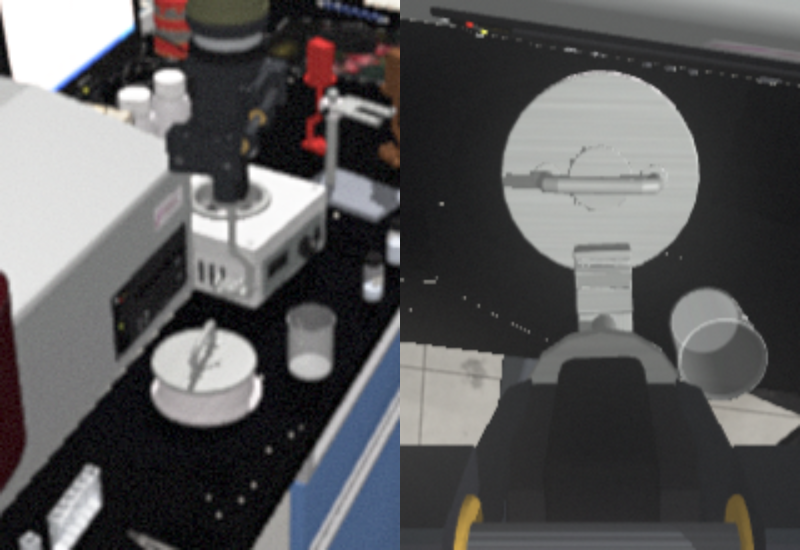

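```bash
python3 - <<'E'
from h import *
s=r.get_state(); X=R.from_quat(s["eef_rot"]).as_matrix(); p=np.array(s["tool_pos"])
w=lambda q:p+X@np.array(q)
for q in([.018,-.012,.1661],[.018,.012,.1661],[.014,0,.1661],[.018,0,.1801],[-.0,-.022,.067],[0,.022,.067],[.022,0,.067]): print(q,((proj("wrist",w(q))[0]-[180,60])*2+[400,0]).round(1))
for v in(176,194): 
    P=ray("wrist",(180+203/2,60+v/2),.073); print(v,P.round(4),(X.T@(P-p)).round(4))
P=np.array([.4864,.0446,.071]);print((X.T@(P-p)).round(4))
E
```

```text
[0.018, -0.012, 0.1661] [574.  251.8]
[0.018, 0.012, 0.1661] [632.6 251.9]
[0.014, 0, 0.1661] [603.3 261.3]
[0.018, 0, 0.1801] [603.3 243.7]
[-0.0, -0.022, 0.067] [521.5 409.5]
[0, 0.022, 0.067] [685.8 409.6]
[0.022, 0, 0.067] [603.8 333.2]
176 [0.4921 0.0456 0.073 ] [ 3.880e-02 -1.000e-04  2.413e-01]
194 [0.4829 0.0443 0.073 ] [ 2.950e-02 -1.000e-04  2.413e-01]
[3.300e-02 1.000e-04 2.433e-01]
```

{"fn": "play_rows", "kwargs": {
  "translation": [
    [0, 0, 0.02],
    [0, 0, 0.025],
    [0, 0, 0.02],
    [0, 0, 0.012],
    [0, 0, 0.006],
    [0, 0, 0.002],
    [0, 0, 0]
  ],
  "delta_rot": [
    [0, 0.1, 0],
    [0, 0, 0],
    [0, 0, 0],
    [0, 0, 0],
    [0, 0, 0],
    [0, 0, 0],
    [0, 0, 0]
  ],
  "grip": [-1, -1, -1, -1, -1, -1, -1]
}}

```text
clock: 13.15
tool_pos: [0.4545, 0.0402, 0.23]
eef_rot: [0.997, 0.072, 0.001, -0.0]
contact_force: [0.8, -0.3, -1.5]
opening: 0.245
finger_force: 49.0
```

```bash
python3 - <<'E'
from h import *
to([.4869,.0446,.2286],8.3)
E
```

```text
t 13.15 p [0.4545 0.0402 0.23  ] q [ 9.974e-01  7.230e-02  1.300e-03 -1.000e-04] F [ 0.78 -0.34 -1.54] op 0.245 ff 49.0
yaw 8.29 zaxis [ 2.5e-03  3.0e-04 -1.0e+00] tool shift [0.0327 0.0003 0.0015]
rotvec deg [ 0.   -0.15 -0.01]
```

{"fn": "play_rows", "kwargs": {
  "translation": [
    [0, 0, 0.001],
    [0.008, 0, 0],
    [0.009, 0, 0],
    [0.009, 0, 0],
    [0.007, 0, 0],
    [0, 0, 0]
  ],
  "delta_rot": [
    [0, -0.1, 0],
    [0, 0, 0],
    [0, 0, 0],
    [0, 0, 0],
    [0, 0, 0],
    [0, 0, 0]
  ],
  "grip": [-1, -1, -1, -1, -1, -1]
}}

```text
clock: 13.9
tool_pos: [0.4875, 0.0451, 0.2286]
eef_rot: [0.997, 0.072, 0.0, -0.0]
contact_force: [0.0, 0.0, -1.3]
opening: 0.243
finger_force: 49.0
```

```bash
python3 - <<'E'
from h import *
to([.4869,.0446,.2286],8.3); print(r.get_state()["moment"])
E
```

```text
t 13.9 p [0.4875 0.0451 0.2286] q [ 9.974e-01  7.230e-02  3.000e-04 -0.000e+00] F [ 0.04  0.02 -1.33] op 0.243 ff 49.0
yaw 8.3 zaxis [ 5.e-04  1.e-04 -1.e+00] tool shift [-0.0007  0.0004  0.    ]
rotvec deg [-0.   -0.03 -0.  ]
[ 0.01162851  0.03513411 -0.00056204]
```

No contact, foot under the bar. Lift gently.

{"fn": "play_rows", "kwargs": {
  "translation": [
    [0, 0, -0.004],
    [0, 0, -0.004],
    [0, 0, -0.003],
    [0, 0, -0.003],
    [0, 0, -0.003],
    [0, 0, -0.003],
    [0, 0, 0],
    [0, 0, 0]
  ],
  "delta_rot": [
    [0, 0, 0],
    [0, 0, 0],
    [0, 0, 0],
    [0, 0, 0],
    [0, 0, 0],
    [0, 0, 0],
    [0, 0, 0],
    [0, 0, 0]
  ],
  "grip": [-1, -1, -1, -1, -1, -1, -1, -1]
}}

```text
clock: 14.9
tool_pos: [0.4868, 0.0449, 0.2486]
eef_rot: [0.997, 0.072, -0.0, 0.0]
contact_force: [-0.4, -0.6, -6.1]
opening: 0.246
finger_force: 49.0
```

```bash
python3 - <<'E'
from h import *
to([.4869,.0446,.360],8.3); print(r.get_state()["moment"])
b=r.snapshot("wrist"); cv2.imwrite("pics/w7raw.png",b)
cv2.imwrite("pics/w7.png",np.hstack([cv2.resize(r.snapshot("side")[150:350,190:350],(400,500)),cv2.resize(b[60:310,180:380],(400,500))]))
E
```

```text
t 14.9 p [0.4868 0.0449 0.2486] q [ 9.974e-01  7.230e-02 -1.000e-04  1.000e-04] F [-0.39 -0.57 -6.09] op 0.246 ff 49.0
yaw 8.3 zaxis [-2.e-04 -1.e-04 -1.e+00] tool shift [ 0.      0.0004 -0.1114]
rotvec deg [ 0.    0.01 -0.  ]
[-0.0175196   0.0246163   0.04412891]
```

View pics/w7.png

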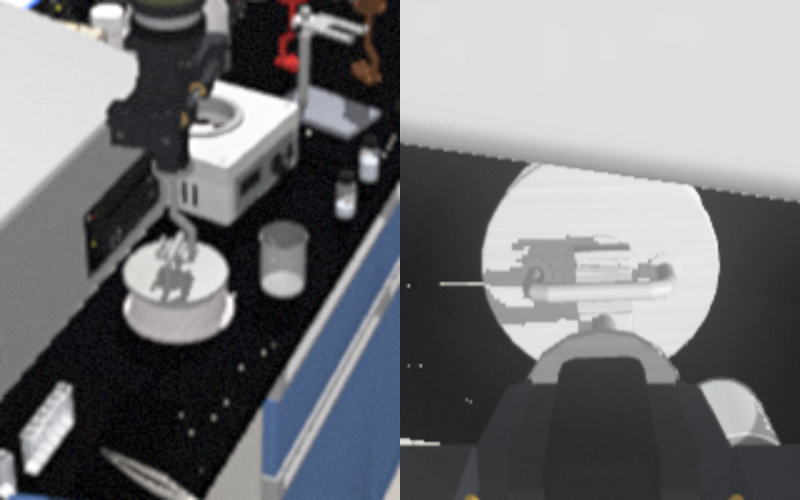

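{"fn": "play_rows", "kwargs": {
  "translation": [
    [0, 0, -0.006],
    [0, 0, -0.012],
    [0, 0, -0.016],
    [0, 0, -0.018],
    [0, 0, -0.018],
    [0, 0, -0.016],
    [0, 0, -0.012],
    [0, 0, -0.007],
    [0, 0, -0.003],
    [0, 0, 0]
  ],
  "delta_rot": [
    [0, 0, 0],
    [0, 0, 0],
    [0, 0, 0],
    [0, 0, 0],
    [0, 0, 0],
    [0, 0, 0],
    [0, 0, 0],
    [0, 0, 0],
    [0, 0, 0],
    [0, 0, 0]
  ],
  "grip": [-1, -1, -1, -1, -1, -1, -1, -1, -1, -1]
}}

```text
clock: 16.25
tool_pos: [0.4867, 0.0449, 0.3565]
eef_rot: [0.997, 0.072, -0.0, 0.0]
contact_force: [0.5, 0.2, -5.5]
opening: 0.251
finger_force: 49.0
```

{"fn": "play_rows", "kwargs": {
  "translation": [
    [-0.0012, 0.008, 0],
    [-0.0023, 0.016, 0],
    [-0.0035, 0.024, 0],
    [-0.0038, 0.026, 0],
    [-0.0038, 0.026, 0],
    [-0.0038, 0.026, 0],
    [-0.0038, 0.026, 0],
    [-0.0038, 0.026, 0],
    [-0.0035, 0.024, 0],
    [-0.0029, 0.02, 0],
    [-0.002, 0.014, 0],
    [-0.0012, 0.008, 0],
    [-0.0003, 0.0024, 0],
    [0, 0, 0],
    [0, 0, 0]
  ],
  "delta_rot": [
    [0, 0, 0],
    [0, 0, 0],
    [0, 0, 0],
    [0, 0, 0],
    [0, 0, 0],
    [0, 0, 0],
    [0, 0, 0],
    [0, 0, 0],
    [0, 0, 0],
    [0, 0, 0],
    [0, 0, 0],
    [0, 0, 0],
    [0, 0, 0],
    [0, 0, 0],
    [0, 0, 0]
  ],
  "grip": [-1, -1, -1, -1, -1, -1, -1, -1, -1, -1, -1, -1, -1, -1, -1]
}}

```text
clock: 18.12
tool_pos: [0.487, -0.2032, 0.3567]
eef_rot: [0.997, 0.073, 0.0, -0.0]
contact_force: [-0.6, -0.2, -6.0]
opening: 0.245
finger_force: 49.0
```

```bash
python3 - <<'E'
from fit import *
to([.5722,-.2043,.356],8.3); s=r.get_state(); X=R.from_quat(s["eef_rot"]).as_matrix(); p=np.array(s["tool_pos"])
k=r.get_calibration("wrist"); im=r.snapshot("wrist"); cv2.imwrite("pics/w8raw.png",im); g=cv2.cvtColor(im,cv2.COLOR_BGR2GRAY)
for z in(.150,.158,.166):
    c,rr,n=circ(k,g,p[:2],.056,z,rng=.009); print(z,c,rr,n,"in tool",(X.T@(np.r_[c,z]-p)).round(4))
print([(np.round(d["point"],3).tolist(),round(d["confidence"],2)) for d in r.look_for("wrist","lid")][:2])
E
```

```text
t 18.12 p [ 0.487  -0.2032  0.3567] q [ 9.973e-01  7.300e-02  0.000e+00 -2.000e-04] F [-0.62 -0.22 -6.01] op 0.245 ff 49.0
yaw 8.37 zaxis [ 0.e+00  4.e-04 -1.e+00] tool shift [0.0841 0.0135 0.0007]
rotvec deg [-0.02 -0.    0.07]
0.15 [ 0.4857 -0.2017] 0.0566 37 in tool [-0.0011 -0.0016  0.2067]
0.158 [ 0.4878 -0.2013] 0.0552 46 in tool [ 0.001  -0.0017  0.1987]
0.166 [ 0.4898 -0.2017] 0.054 32 in tool [ 0.0029 -0.001   0.1907]
[([0.502, -0.198, 0.157], 0.83)]
```

{"fn": "play_rows", "kwargs": {
  "translation": [
    [0.006, 0.001, 0],
    [0.011, 0.0018, 0],
    [0.015, 0.0025, 0],
    [0.015, 0.0025, 0],
    [0.014, 0.0022, 0],
    [0.011, 0.0018, 0],
    [0.007, 0.001, 0],
    [0.004, 0.001, 0],
    [0.001, 0, 0],
    [0, 0, 0],
    [0, 0, 0.005],
    [0, 0, 0.008],
    [0, 0, 0.008],
    [0, 0, 0.004],
    [0, 0, 0],
    [0, 0, 0]
  ],
  "delta_rot": [
    [0, 0, 0],
    [0, 0, 0],
    [0, 0, 0],
    [0, 0, 0],
    [0, 0, 0],
    [0, 0, 0],
    [0, 0, 0],
    [0, 0, 0],
    [0, 0, 0],
    [0, 0, 0],
    [0, 0, 0],
    [0, 0, 0],
    [0, 0, 0],
    [0, 0, 0],
    [0, 0, 0],
    [0, 0, 0]
  ],
  "grip": [-1, -1, -1, -1, -1, -1, -1, -1, -1, -1, -1, -1, -1, -1, -1, -1]
}}

```text
clock: 20.23
tool_pos: [0.5723, -0.2056, 0.3319]
eef_rot: [0.997, 0.072, 0.0, 0.0]
contact_force: [-0.1, 0.2, -5.3]
opening: 0.246
finger_force: 49.0
```

```bash
python3 - <<'E'
from fit import *
to([.5722,-.2046,.3125],8.3); s=r.get_state(); X=R.from_quat(s["eef_rot"]).as_matrix(); p=np.array(s["tool_pos"])
k=r.get_calibration("wrist"); im=r.snapshot("wrist"); cv2.imwrite("pics/w9raw.png",im); g=cv2.cvtColor(im,cv2.COLOR_BGR2GRAY)
for z in(.128,.132,.136):
    c,rr,n=circ(k,g,p[:2],.056,z,rng=.006); print(z,c,rr,n,"in tool",(X.T@(np.r_[c,z]-p)).round(4))
E
```

```text
t 20.23 p [ 0.5723 -0.2056  0.3319] q [9.974e-01 7.240e-02 3.000e-04 1.000e-04] F [-0.14  0.18 -5.3 ] op 0.246 ff 49.0
yaw 8.3 zaxis [ 6.e-04 -2.e-04 -1.e+00] tool shift [ 0.0001 -0.001   0.0194]
rotvec deg [ 0.02 -0.03  0.  ]
0.128 [ 0.572  -0.2046] 0.0555 31 in tool [-2.000e-04 -1.100e-03  2.039e-01]
0.132 [ 0.5721 -0.2043] 0.0551 38 in tool [-1.000e-04 -1.400e-03  1.999e-01]
0.136 [ 0.573 -0.204] 0.0543 43 in tool [ 0.0009 -0.0015  0.1959]
```

{"fn": "play_rows", "kwargs": {
  "translation": [
    [0, 0, 0.004],
    [0, 0, 0.004],
    [0, 0, 0.003],
    [0, 0, 0.002],
    [0, 0, 0.002],
    [0, 0, 0]
  ],
  "delta_rot": [
    [0, 0, 0],
    [0, 0, 0],
    [0, 0, 0],
    [0, 0, 0],
    [0, 0, 0],
    [0, 0, 0]
  ],
  "grip": [-1, -1, -1, -1, -1, -1]
}}

```text
clock: 21.02
tool_pos: [0.572, -0.2056, 0.3166]
eef_rot: [0.997, 0.072, -0.0, -0.0]
contact_force: [-0.3, -0.3, -5.9]
opening: 0.245
finger_force: 49.0
```

{"fn": "play_rows", "kwargs": {
  "translation": [
    [0, 0, 0.0015],
    [0, 0, 0.0015],
    [0, 0, 0]
  ],
  "delta_rot": [
    [0, 0, 0],
    [0, 0, 0],
    [0, 0, 0]
  ],
  "grip": [-1, -1, -1]
}}

```text
clock: 21.4
tool_pos: [0.5719, -0.2055, 0.3136]
eef_rot: [0.997, 0.072, -0.0, -0.0]
contact_force: [-0.5, -0.3, -5.4]
opening: 0.246
finger_force: 49.0
```

{"fn": "play_rows", "kwargs": {
  "translation": [
    [0, 0, 0.0015],
    [0, 0, 0.0015],
    [0, 0, 0]
  ],
  "delta_rot": [
    [0, 0, 0],
    [0, 0, 0],
    [0, 0, 0]
  ],
  "grip": [-1, -1, -1]
}}

```text
clock: 21.78
tool_pos: [0.5725, -0.2056, 0.3113]
eef_rot: [0.997, 0.072, 0.001, 0.0]
contact_force: [-0.2, 0.2, -1.4]
opening: 0.242
finger_force: 49.0
```

{"fn": "play_rows", "kwargs": {
  "translation": [
    [0, -0.0008, 0.003],
    [0, 0, 0.003],
    [0, 0, 0.003],
    [0, 0, 0.002],
    [0, 0, 0]
  ],
  "delta_rot": [
    [0, 0, 0],
    [0, 0, 0],
    [0, 0, 0],
    [0, 0, 0],
    [0, 0, 0]
  ],
  "grip": [-1, -1, -1, -1, -1]
}}

```text
clock: 22.4
tool_pos: [0.5718, -0.2047, 0.2995]
eef_rot: [0.997, 0.072, -0.0, -0.0]
contact_force: [0.0, -0.1, -2.3]
opening: 0.248
finger_force: 49.0
```

```bash
python3 - <<'E'
from fit import *
to([.572,-.2045,.297],8.3); s=r.get_state(); X=R.from_quat(s["eef_rot"]).as_matrix(); p=np.array(s["tool_pos"])
k=r.get_calibration("wrist"); im=r.snapshot("wrist"); g=cv2.cvtColor(im,cv2.COLOR_BGR2GRAY)
for z in(.108,.112,.116,.12):
    c,rr,n=circ(k,g,p[:2],.056,z,rng=.006); print(z,c,rr,n)
E
```

```text
t 22.4 p [ 0.5718 -0.2047  0.2995] q [ 9.974e-01  7.240e-02 -2.000e-04 -1.000e-04] F [ 0.02 -0.13 -2.28] op 0.248 ff 49.0
yaw 8.3 zaxis [-5.e-04  1.e-04 -1.e+00] tool shift [ 0.0002 -0.0002  0.0025]
rotvec deg [-0.01  0.03 -0.  ]
0.108 [ 0.5711 -0.2047] 0.0559 42
0.112 [ 0.5718 -0.2041] 0.0553 40
0.116 [ 0.5723 -0.2039] 0.0542 41
0.12 [ 0.5737 -0.2037] 0.0535 39
```

{"fn": "play_rows", "kwargs": {
  "translation": [
    [0, 0, 0.001],
    [0, 0, 0.001],
    [0, 0, 0]
  ],
  "delta_rot": [
    [0, 0, 0],
    [0, 0, 0],
    [0, 0, 0]
  ],
  "grip": [-1, -1, -1]
}}

```text
clock: 22.82
tool_pos: [0.5718, -0.2048, 0.2977]
eef_rot: [0.997, 0.072, -0.0, 0.0]
contact_force: [0.4, -0.3, -1.2]
opening: 0.246
finger_force: 49.0
```

{"fn": "play_rows", "kwargs": {
  "translation": [
    [0, 0, 0.001],
    [0, 0, 0.001],
    [0, 0, 0]
  ],
  "delta_rot": [
    [0, 0, 0],
    [0, 0, 0],
    [0, 0, 0]
  ],
  "grip": [-1, -1, -1]
}}

```text
clock: 23.2
tool_pos: [0.5723, -0.2048, 0.2968]
eef_rot: [0.997, 0.072, 0.001, 0.0]
contact_force: [-0.7, 1.0, 5.1]
opening: 0.248
finger_force: 49.0
```

{"fn": "play_rows", "kwargs": {
  "translation": [
    [0, 0, 0.001],
    [0, 0, 0.001],
    [0, 0, 0]
  ],
  "delta_rot": [
    [0, 0, 0],
    [0, 0, 0],
    [0, 0, 0]
  ],
  "grip": [-1, -1, -1]
}}

```text
clock: 23.58
tool_pos: [0.5726, -0.205, 0.2956]
eef_rot: [0.997, 0.072, 0.001, 0.001]
contact_force: [-1.2, 0.6, 9.3]
opening: 0.246
finger_force: 49.0
```

{"fn": "play_rows", "kwargs": {
  "translation": [
    [0, 0, 0.0005],
    [0, 0, 0.0005],
    [0, 0, 0]
  ],
  "delta_rot": [
    [0, 0, 0],
    [0, 0, 0],
    [0, 0, 0]
  ],
  "grip": [-1, -1, -1]
}}

```text
clock: 23.95
tool_pos: [0.5727, -0.205, 0.2947]
eef_rot: [0.997, 0.072, 0.001, 0.001]
contact_force: [-1.4, 0.8, 7.8]
opening: 0.251
finger_force: 49.0
```

{"fn": "play_rows", "kwargs": {
  "translation": [
    [0, 0, 0.0007],
    [0, 0, 0.0007],
    [0, 0, 0]
  ],
  "delta_rot": [
    [0, 0, 0],
    [0, 0, 0],
    [0, 0, 0]
  ],
  "grip": [-1, -1, -1]
}}

```text
clock: 24.32
tool_pos: [0.572, -0.2048, 0.2915]
eef_rot: [0.997, 0.072, 0.0, 0.0]
contact_force: [-0.7, -1.2, -1.6]
opening: 0.249
finger_force: 49.0
```

{"fn": "play_rows", "kwargs": {
  "translation": [
    [0, 0, 0.0007],
    [0, 0, 0.0007],
    [0, 0, 0]
  ],
  "delta_rot": [
    [0, 0, 0],
    [0, 0, 0],
    [0, 0, 0]
  ],
  "grip": [-1, -1, -1]
}}

```text
clock: 24.7
tool_pos: [0.5718, -0.2048, 0.2895]
eef_rot: [0.997, 0.072, -0.0, -0.0]
contact_force: [-0.2, -0.6, -1.4]
opening: 0.247
finger_force: 49.0
```

{"fn": "play_rows", "kwargs": {
  "translation": [
    [0, 0, 0.0007],
    [0, 0, 0.0007],
    [0, 0, 0]
  ],
  "delta_rot": [
    [0, 0, 0],
    [0, 0, 0],
    [0, 0, 0]
  ],
  "grip": [-1, -1, -1]
}}

```text
clock: 25.08
tool_pos: [0.5719, -0.2048, 0.2884]
eef_rot: [0.997, 0.072, -0.0, 0.0]
contact_force: [-0.1, -0.7, -1.9]
opening: 0.252
finger_force: 49.0
```

{"fn": "play_rows", "kwargs": {
  "translation": [
    [0, 0, 0.0007],
    [0, 0, 0.0007],
    [0, 0, 0]
  ],
  "delta_rot": [
    [0, 0, 0],
    [0, 0, 0],
    [0, 0, 0]
  ],
  "grip": [-1, -1, -1]
}}

```text
clock: 25.45
tool_pos: [0.5719, -0.2048, 0.2871]
eef_rot: [0.997, 0.072, -0.0, 0.0]
contact_force: [0.1, -1.2, -1.3]
opening: 0.246
finger_force: 49.0
```

{"fn": "play_rows", "kwargs": {
  "translation": [
    [0, 0, 0.0007],
    [0, 0, 0.0007],
    [0, 0, 0]
  ],
  "delta_rot": [
    [0, 0, 0],
    [0, 0, 0],
    [0, 0, 0]
  ],
  "grip": [-1, -1, -1]
}}

```text
clock: 25.82
tool_pos: [0.572, -0.2048, 0.2858]
eef_rot: [0.997, 0.072, 0.0, 0.0]
contact_force: [-0.3, 0.3, -0.5]
opening: 0.248
finger_force: 49.0
```

{"fn": "play_rows", "kwargs": {
  "translation": [
    [0, 0, 0.0007],
    [0, 0, 0.0007],
    [0, 0, 0]
  ],
  "delta_rot": [
    [0, 0, 0],
    [0, 0, 0],
    [0, 0, 0]
  ],
  "grip": [-1, -1, -1]
}}

```text
clock: 26.2
tool_pos: [0.5722, -0.2048, 0.2858]
eef_rot: [0.997, 0.072, 0.001, 0.0]
contact_force: [-2.0, 0.3, 8.4]
opening: 0.248
finger_force: 49.0
```

{"fn": "play_rows", "kwargs": {
  "translation": [
    [0, 0, 0.0006],
    [0, 0, 0.0006],
    [0, 0, 0]
  ],
  "delta_rot": [
    [0, 0, 0],
    [0, 0, 0],
    [0, 0, 0]
  ],
  "grip": [-1, -1, -1]
}}

```text
clock: 26.58
tool_pos: [0.5724, -0.2048, 0.2858]
eef_rot: [0.997, 0.072, 0.001, 0.001]
contact_force: [-3.4, 1.6, 15.2]
opening: 0.251
finger_force: 49.0
```

{"fn": "play_rows", "kwargs": {
  "translation": [
    [0, 0, -0.0002],
    [0, 0, 0],
    [0, 0, 0],
    [0, 0, 0],
    [0, 0, 0],
    [0, 0, 0]
  ],
  "delta_rot": [
    [0, 0, 0],
    [0, 0, 0],
    [0, 0, 0],
    [0, 0, 0],
    [0, 0, 0],
    [0, 0, 0]
  ],
  "grip": [-1, -1, -1, -1, -1, -1]
}}

```text
clock: 27.32
tool_pos: [0.5723, -0.2049, 0.2858]
eef_rot: [0.997, 0.072, 0.001, 0.0]
contact_force: [-3.0, 0.5, 14.0]
opening: 0.249
finger_force: 49.0
```

{"fn": "play_rows", "kwargs": {
  "translation": [
    [0, 0, 0],
    [0, 0, 0],
    [0, 0, 0],
    [0, 0, 0],
    [0, 0, 0],
    [0, 0, 0],
    [0, 0, 0],
    [0, 0, 0]
  ],
  "delta_rot": [
    [0, 0, 0],
    [0, 0, 0],
    [0, 0, 0],
    [0, 0, 0],
    [0, 0, 0],
    [0, 0, 0],
    [0, 0, 0],
    [0, 0, 0]
  ],
  "grip": [-1, -1, -1, -1, -1, -1, -1, -1]
}}

```text
clock: 28.32
tool_pos: [0.5723, -0.2048, 0.2857]
eef_rot: [0.997, 0.072, 0.001, 0.0]
contact_force: [-3.3, 1.5, 13.9]
opening: 0.25
finger_force: 49.0
```

```bash
python3 - <<'E'
from fit import *
to([.572,-.2045,.2858],8.3); s=r.get_state(); p=np.array(s["tool_pos"])
k=r.get_calibration("wrist"); im=r.snapshot("wrist"); g=cv2.cvtColor(im,cv2.COLOR_BGR2GRAY)
for z in(.098,.102,.106,.11):
    c,rr,n=circ(k,g,p[:2],.056,z,rng=.006); print(z,c,rr,n)
E
```

```text
t 28.32 p [ 0.5723 -0.2048  0.2857] q [9.974e-01 7.220e-02 1.100e-03 5.000e-04] F [-3.32  1.55 13.87] op 0.25 ff 49.0
yaw 8.28 zaxis [ 2.2e-03 -8.0e-04 -1.0e+00] tool shift [-0.0003 -0.0004 -0.0001]
rotvec deg [ 0.06 -0.12 -0.02]
0.098 [ 0.5709 -0.203 ] 0.056 41
0.102 [ 0.5721 -0.2027] 0.0551 42
0.106 [ 0.5727 -0.2024] 0.0547 33
0.11 [ 0.5736 -0.2011] 0.0545 35
```

{"fn": "play_rows", "kwargs": {
  "translation": [
    [0, 0, -0.003],
    [0, 0, -0.002],
    [0, 0, -0.002],
    [0, 0, 0],
    [0, 0, 0]
  ],
  "delta_rot": [
    [0, 0, 0],
    [0, 0, 0],
    [0, 0, 0],
    [0, 0, 0],
    [0, 0, 0]
  ],
  "grip": [-1, -1, -1, -1, -1]
}}

```text
clock: 29.0
tool_pos: [0.5719, -0.2048, 0.2901]
eef_rot: [0.997, 0.072, -0.0, -0.0]
contact_force: [0.1, 0.0, -1.0]
opening: 0.246
finger_force: 49.0
```

{"fn": "play_rows", "kwargs": {
  "translation": [
    [-0.007, 0, 0],
    [-0.012, 0, 0],
    [-0.014, 0, 0],
    [-0.012, 0, 0],
    [0, 0, 0]
  ],
  "delta_rot": [
    [0, 0, 0],
    [0, 0, 0],
    [0, 0, 0],
    [0, 0, 0],
    [0, 0, 0]
  ],
  "grip": [-1, -1, -1, -1, -1]
}}

```text
clock: 29.62
tool_pos: [0.5261, -0.2118, 0.2905]
eef_rot: [0.997, 0.072, -0.0, 0.0]
contact_force: [0.9, 0.0, -0.5]
opening: 0.249
finger_force: 49.0
```

{"fn": "play_rows", "kwargs": {
  "translation": [
    [0, 0, -0.008],
    [0, 0, -0.02],
    [0, 0, -0.022],
    [-0.025, 0.0274, 0],
    [-0.025, 0.0274, 0],
    [-0.025, 0.0274, 0],
    [-0.025, 0.0274, 0],
    [-0.025, 0.0274, 0],
    [-0.025, 0.0274, 0],
    [0, 0, 0],
    [0, 0, 0],
    [0, 0, 0],
    [0, 0, 0]
  ],
  "delta_rot": [
    [0, 0, 0],
    [0, 0, 0],
    [0, 0, 0],
    [0, 0, 0],
    [0, 0, 0],
    [0, 0, 0],
    [0, 0, 0],
    [0, 0, 0],
    [0, 0, 0],
    [0, 0, 7.7],
    [0, 0, 7.6],
    [0, 0, 7.6],
    [0, 0, 0]
  ],
  "grip": [-1, -1, -1, -1, -1, -1, -1, -1, -1, -1, -1, -1, -1]
}}

```text
clock: 31.25
tool_pos: [0.4035, -0.3956, 0.3408]
eef_rot: [0.992, -0.126, 0.0, 0.0]
contact_force: [1.0, 0.4, -1.2]
opening: 0.248
finger_force: 49.0
```

```bash
python3 - <<'E'
from fit import *
to([.4025,-.3958,.2201],-14.6)
s=r.get_state(); X=R.from_quat(s["eef_rot"]).as_matrix(); p=np.array(s["tool_pos"])
im=r.snapshot("wrist"); cv2.imwrite("pics/w10raw.png",im)
d=r.silhouettes("wrist","lifter")
for m in d:
    ys,xs=np.nonzero(m["pixels"]); print(m["confidence"],len(xs),xs.min(),xs.max(),ys.min(),ys.max())
w=lambda q:p+X@np.array(q)
for q in([.018,-.012,.1661],[.018,.012,.1661],[.018,0,.1801],[.022,0,.067]): print(proj("wrist",w(q))[0].round(1))
k=r.get_calibration("wrist"); 
for c in("top","side"):
    r.snapshot(c); print(c,[(np.round(d["point"],3).tolist(),round(d["confidence"],2)) for d in r.look_for(c,"lid")][:2])
g=cv2.cvtColor(im,cv2.COLOR_BGR2GRAY); print(g[140:200,281].tolist())
E
```

```text
t 31.25 p [ 0.4035 -0.3956  0.3408] q [ 9.92e-01 -1.26e-01  5.00e-04  3.00e-04] F [ 0.95  0.38 -1.19] op 0.248 ff 49.0
yaw -14.48 zaxis [ 9.e-04 -8.e-04 -1.e+00] tool shift [-0.001   0.0004  0.1207]
rotvec deg [ 0.03 -0.06  0.12]
0.94 3567 367 462 52 107
0.73 6954 245 319 181 362
0.48 230 345 367 0 11
[267.1 185.4]
[296.5 185.5]
[281.8 181.4]
[282.1 226. ]
top [([0.569, -0.206, 0.104], 0.92)]
side [([0.567, -0.193, 0.102], 0.79)]
[105, 104, 104, 103, 102, 103, 104, 103, 103, 103, 102, 98, 83, 57, 41, 40, 43, 40, 41, 41, 41, 40, 41, 41, 43, 43, 44, 40, 44, 43, 39, 41, 41, 41, 44, 43, 42, 41, 42, 45, 42, 51, 109, 126, 125, 162, 184, 182, 176, 148, 123, 125, 150, 167, 171, 173, 164, 151, 145, 145]
```

{"fn": "play_rows", "kwargs": {
  "translation": [
    [-0.001, 0, 0.025],
    [0, 0, 0.035],
    [0, 0, 0.035],
    [0, 0, 0.02],
    [0, 0, 0.0057],
    [0, 0, 0],
    [0.015, 0, 0],
    [0.02, 0, 0],
    [0.02, 0, 0],
    [0.012, 0, 0],
    [0.003, 0, 0],
    [0, 0, 0]
  ],
  "delta_rot": [
    [0, 0, 0.1],
    [0, 0, 0],
    [0, 0, 0],
    [0, 0, 0],
    [0, 0, 0],
    [0, 0, 0],
    [0, 0, 0],
    [0, 0, 0],
    [0, 0, 0],
    [0, 0, 0],
    [0, 0, 0],
    [0, 0, 0]
  ],
  "grip": [-1, -1, -1, -1, -1, -1, -1, -1, -1, -1, -1, -1]
}}

```text
clock: 33.05
tool_pos: [0.4689, -0.4131, 0.2198]
eef_rot: [0.992, -0.128, -0.0, 0.0]
contact_force: [-1.1, -0.5, -1.7]
opening: 0.247
finger_force: 49.0
```

```bash
python3 - <<'E'
from fit import *
to([.4702,-.4136,.2071],-14.6)
E
```

```text
t 33.05 p [ 0.4689 -0.4131  0.2198] q [ 9.918e-01 -1.281e-01 -3.000e-04  1.000e-04] F [-1.09 -0.49 -1.67] op 0.247 ff 49.0
yaw -14.72 zaxis [-6.e-04 -0.e+00 -1.e+00] tool shift [0.0014 0.0001 0.0127]
rotvec deg [ 0.01  0.03 -0.12]
```

{"fn": "play_rows", "kwargs": {
  "translation": [
    [0.0025, 0, 0.004],
    [0, 0, 0.004],
    [0, 0, 0.003],
    [0, 0, 0.0015],
    [0, 0, 0]
  ],
  "delta_rot": [
    [0, 0, 0],
    [0, 0, 0],
    [0, 0, 0],
    [0, 0, 0],
    [0, 0, 0]
  ],
  "grip": [-1, -1, -1, -1, -1]
}}

```text
clock: 33.67
tool_pos: [0.4718, -0.4138, 0.2071]
eef_rot: [0.992, -0.128, 0.0, 0.0]
contact_force: [0.3, 0.4, -0.2]
opening: 0.247
finger_force: 49.0
```

{"fn": "play_rows", "kwargs": {
  "translation": [
    [0, 0, 0.0005],
    [0, 0, 0]
  ],
  "delta_rot": [
    [0, 0, 0],
    [0, 0, 0]
  ],
  "grip": [-1, -1]
}}

```text
clock: 33.92
tool_pos: [0.4719, -0.4138, 0.2071]
eef_rot: [0.992, -0.128, 0.0, 0.0]
contact_force: [-1.1, 1.4, 2.8]
opening: 0.249
finger_force: 49.0
```

Resting on the prongs. Release and go straight up.

{"fn": "play_rows", "kwargs": {
  "translation": [
    [0, 0, 0],
    [0, 0, 0],
    [0, 0, 0],
    [0, 0, 0],
    [0, 0, -0.01],
    [0, 0, -0.03],
    [0, 0, -0.04],
    [0, 0, -0.04],
    [0, 0, 0]
  ],
  "delta_rot": [
    [0, 0, 0],
    [0, 0, 0],
    [0, 0, 0],
    [0, 0, 0],
    [0, 0, 0],
    [0, 0, 0],
    [0, 0, 0],
    [0, 0, 0],
    [0, 0, 0]
  ],
  "grip": [0, 0.2, 0.2, 0.2, 0.2, 0.2, 0.2, 0.2, 0.2]
}}

```text
clock: 35.05
tool_pos: [0.4732, -0.415, 0.3309]
eef_rot: [0.992, -0.128, 0.004, 0.002]
contact_force: [-0.4, 0.0, -0.3]
opening: 0.605
finger_force: 0.0
```

```bash
python3 - <<'E'
from fit import *
from scipy.optimize import minimize
st(); k=r.get_calibration("wrist"); im=r.snapshot("wrist"); cv2.imwrite("pics/w11raw.png",im)
d=[m["pixels"] for m in r.silhouettes("wrist","lifter")]
N=min(d,key=lambda m:abs(np.nonzero(m)[1].mean()-282))
ys,xs=np.nonzero(N); print(len(xs),xs.min(),xs.max(),ys.min(),ys.max())
N4=cv2.resize(N.astype(np.uint8),None,fx=4,fy=4,interpolation=cv2.INTER_NEAREST)
def f(p):
    X=render(k,[p[0]/1e3,p[1]/1e3,.135],np.radians(p[2])); return -(X&N4).sum()/(X|N4).sum()
q=minimize(f,[472,-414,-14],method="Nelder-Mead",options=dict(initial_simplex=[[472,-414,-14],[476,-414,-14],[472,-410,-14],[472,-414,-6]])); print(q.x,q.fun)
for c in("top","side"):
    r.snapshot(c)
    for t in("lid","lifter","beaker","vial_a"): print(c,t,[(np.round(d["point"],3).tolist(),round(d["confidence"],2)) for d in r.look_for(c,t)][:3])
E
```

```text
t 35.05 p [ 0.4732 -0.415   0.3309] q [ 0.9918 -0.1281  0.0036  0.0022] F [-0.39  0.04 -0.25] op 0.605 ff 0.0
2165 257 303 178 239
[ 473.33333333 -364.66666667  -67.33333333] 0.0
top lid [([0.568, -0.206, 0.103], 0.83)]
top lifter []
top beaker [([0.365, -0.412, 0.013], 0.71)]
top vial_a [([0.383, -0.199, 0.055], 0.64), ([0.38, -0.278, 0.055], 0.46)]
side lid [([0.562, -0.192, 0.104], 0.81), ([0.464, -0.406, 0.139], 0.73), ([0.378, -0.277, 0.032], 0.16)]
side lifter [([0.579, -0.526, 0.117], 0.74), ([0.469, -0.405, 0.14], 0.61), ([0.469, -0.529, 0.118], 0.56)]
side beaker [([0.394, -0.024, 0.046], 0.94)]
side vial_a [([0.374, -0.278, 0.028], 0.61)]<stdin>:9: RuntimeWarning: overflow encountered in scalar negative
```

```bash
python3 - <<'E'
from h import *
print(r.finish_job())
E
```

```text
the job is handed in; nothing more can be done
None
```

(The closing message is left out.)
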